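Dock the drill battery and shut the tool drawer

ROBOT

A 6-joint arm with a two-finger parallel gripper is mounted at the origin on the work surface. World frame = base frame: x ahead of the robot, y to its left, z up, the work surface at z = 0. Lengths are in m, angles in degrees, forces in N, time in s.
With the tool pointing down it reaches from about 0.4 to 0.825 m from the base axis. Payload 7 kg.
Tool frame: the origin (TCP) lies on the centre line of the jaws, within the pads' length; the fingertips stand 19 mm ahead of it and the grasp point (between the pads) is the TCP (r.tips_ahead is the distance from the TCP to the fingertips, in m); z points along the fingers, y is the line along which they close (so a half turn about z gives the same grasp; the last joint's range is limited). The gripper opens to 88 mm and grips with 3 to 60 N. Pads are 19 mm wide; open, the fingers measure 130 mm over their backs; the gripper's body (78 mm by 193 mm) begins 47 mm behind the grasp point.
Start: joints at [86.408, 20.546, 0.682, 0, -70.136, -16.507], TCP at [0.232, 0.634, 0.225] pointing down, gripper open.
Joint ranges: [-176.03, 176.03], [-82.01, 121.73], [-58.28, 71.71], [-173.87, 95.51], [-174.79, -0.11], [-173.66, 173.66]. Speed limits (degrees/s): [136.94, 136.94, 172.46, 180, 180, 180].

INTERFACE

Orientations are given as [roll, pitch, yaw] about the fixed x, y, z axes, in that order (R = Rz(yaw) Ry(pitch) Rx(roll)).
In Python, from plant import r, viewer, close_job gives the robot as it stands. The module is installed in compiled form; this text tells all that it offers.
- The arm moves only by the tool arm_command, never from a script. Its arguments are lists of equal length, an entry for each row: "travel": the shift along the world's x, y, z scaled (see below), a list of three; "delta_rot": the turn, a rotation vector about the world's x, y, z scaled (see below), a list of three. In form: {"travel": [[dx, dy, dz], ...], "delta_rot": [[rx, ry, rz], ...]}. A call has 1 to 20 rows; each row is the pose to reach, as a shift and turn from the pose commanded when the call began; what a row does not reach only later rows make up. The controller multiplies each number of a shift by 0.5 m and each number of a turn by 90 degrees. A row lasts 1/8 s, in which the tool goes at most 62.5 mm and 10.7 degrees, less where a joint would pass 70% of its speed; a pose out of reach is approached as far as the arm can. A call with a number of a shift or a turn outside -1 to 1 is refused whole. A call with a gripper value outside its range is refused whole. "grip" is the opening, from 0 (shut) to 1 (fully open), set as the call begins (left out, the last holds). The fingers move at their own pace and stop on an object; "newtons" is the grip in N (left out, the last holds). Time passes only in rows, so rows that repeat a pose let the fingers close. It gives the time, the measured TCP pose, the force, the opening and the grip force at its end, in the units of the state.
- r.get_state(): the state, without advancing time (a new reading comes with each control period).
- viewer.capture(name): name is "side" or "top"; returns a dict with "img" (480x640x3 uint8, red, green, blue), "camera_matrix" (3x3 intrinsics, pixels), "R" (3x3) and "t" (3): a world point X has camera coordinates R X + t. Camera axes: x right, y down, z forward; pixel columns grow to the right and rows downward; lengths in m; the calibration is good to about 2 mm. A picture is of the moment at which its call begins. There is no depth.
- close_job(): hands the job in; it is judged then, once.
The state is a dict: "time_s": time; "joints": joint angles; "qd": joint speeds; "joint_torque": joint torques, N m; "tcp_pos": TCP position; "eef_rot": TCP orientation; "contact_force": force on the tool from outside, world axes, zero at the start; "moment": the same for the moment, N m; "gripper_width": finger opening in m; "gripper_force": force on a finger pad.
Only numpy, scipy, OpenCV 4.12 (cv2) and the standard library are available. Lean on these libraries where they do the work, as an engineer would, in place of code of your own. Each camera call takes 0.05 s, during which the arm holds its last target. There are 200 camera calls.

TASK

The drill's battery pack has been left standing in the open drawer and is too tall for it to shut. Stand the pack upright in the bay of the charging dock, resting on the bay floor (set it down, do not drop it in), and push the drawer fully home, past its catch, until it clicks in flush. Do not knock the mug, the oil bottle or the carton out of place.

Things in the scene. Friction and masses are not known exactly. Their poses are not given: they have to be found in the camera images.
- battery: loose black battery pack with a yellow band, upright block 60 (its x) x 42 (its y) x 85 mm tall, about 0.4 kg, origin at the centre of its underside. At the start it stands on the drawer's floor, a 42 mm wide end 8 to 15 mm from the cabinet's face, so that fingers reach it only across its 42 mm width; the cabinet's top is 20 mm higher than the pack's.
- cabinet_front (a point): middle of the lower front edge, at bench height, of a fixed grey steel bench cabinet with two red drawer fronts, 240 deep (its x) x 200 wide (its y) x 125 mm high; the cabinet stretches from this point along its +x, and its face looks along -x, roughly towards the robot. The upper front is fixed and flat; the lower drawer is the open one.
- drawer (a joint): how far the lower drawer is open, in m: 0 is fully home, its front flush against the cabinet; about 0.115 to 0.15 at the start; it slides along the cabinet's x. A sprung catch resists between 0.019 and 0.009 and takes about 8 N to pass; beyond it the drawer is drawn in to 0 and held. Drawer floor 20 mm and side wall tops 59 mm above the bench; tray 176 mm wide outside, walls 5 mm.
- drawer_handle (a point): middle of the drawer's steel bar handle: a level bar 11 mm thick, 100 mm long along the cabinet's y, 39 mm above the bench, 35 mm before the drawer's red front (12 mm thick, 196 mm wide, from 9 to 65 mm above the bench). It moves with the drawer; its axes are the cabinet's.
- charger: fixed charging dock: black base 120 (its x) x 80 (y) x 25 mm high, on it two yellow cheeks 70 mm long (x), 12 thick, 110 high, 52 apart: the bay. The pack's x goes along the dock's x, either way round, 5 mm play each side. Cheeks rise 25 mm above a seated pack: fingers fit only at its ends (x), above grey lips 8 mm high and 76 mm apart. Origin: centre of underside.
- charger_bay (a point): centre of the bay's floor, on top of the dock's base, 25 mm above the bench. The axes are the dock's.
- mug: white mug, bystander, 80 mm wide, 95 mm high, origin at the centre of its underside
- oil_bottle: grey oil bottle, bystander, 68 mm wide, 180 mm high, origin at the centre of its underside
- carton: brown cardboard carton, bystander, 120 (x) x 50 (y) x 32 mm, origin at the centre of its underside
Not all that is in view belongs to the job. Leave any orange or pink look-alike of the battery alone.

How it is judged (in metres and radians):
At the end, for the whole second after the job is handed in: The drawer is open by less than 4 mm (past its catch), and the battery pack stands at rest and upright (within 0.08 rad) on the bay floor between the cheeks: within 15 mm of the bay's centre along the dock's x, 10 mm along its y and 4 mm in height (value of joint drawer below 0.004 m and x of battery in the frame of charger_bay between -0.015 and 0.015 m and y of battery in the frame of charger_bay between -0.01 and 0.01 m and z of battery in the frame of charger_bay between -0.004 and 0.004 m and angle between battery's own z axis and vertical below 0.08 rad and linear speed of battery below 0.02 m/s); the robot touches nothing.
It fails at once if the battery pack is dropped (falls freely by more than about 13 mm) (linear speed of battery above 0.5 m/s and contact force between the fingers and battery below 0.1 N).
It fails at once if the mug, oil bottle or carton is moved by more than 40 mm (distance of any of mug, oil_bottle, carton from where it was at the start of the episode above 0.04 m).
It also fails if it takes over 72 s, if anything falls off the work surface, if the arm or the gripper's body presses on something with over 40 N, if the wrist force passes 120 N, or if a joint passes its speed limit or range.

## Working session

There is one attempt and no reset: what is moved stays moved. The work goes in short steps, Python scripts to look and compute and a tool call to move; the robot and the scene stay as the last step left them, time stands still between calls to the robot, and variables do not carry over. Pictures are saved under pics/ and viewed, at most 10 in all, crops included, and the job is handed in when it is done.

Besides the shell and the picture viewer there is one more tool, called after "Request:" as name(argument=value, ...) on one line, values as JSON. arm_command: Moves the arm, as the interface text tells. Shifts and turns lie within -1 to 1; 1 stands for 0.5 m of shift or 90 degrees of turn. Its arguments: {"type":"object","properties":{"travel":{"type":"array"},"delta_rot":{"type":"array"},"grip":{"type":"number"},"newtons":{"type":"number"}},"required":["travel","delta_rot"]}

```bash
mkdir -p pics; python3 - <<'E'
from plant import r,viewer
import cv2,numpy as np,pickle
d={n:viewer.capture(n) for n in("side","top")}
pickle.dump(d,open('cap0.pkl','wb'))
for n in d:
    cv2.imwrite(f'pics/{n}0.png',d[n]['img'][...,::-1]); print(n,d[n]['camera_matrix'].tolist(),(-d[n]['R'].T@d[n]['t']).round(3),d[n]['R'].round(3).tolist())
s=r.get_state();print(s['tcp_pos'],s['eef_rot'],s['gripper_width'])
E
```

```text
side [[550.7013684739109, 0.0, 314.3957187233634], [0.0, 550.7013684739109, 244.98427256179122], [0.0, 0.0, 1.0]] [-0.09  -0.865  0.965] [[0.818, -0.574, 0.018], [-0.334, -0.501, -0.799], [0.468, 0.647, -0.602]]
top [[531.1196017020263, 0.0, 315.21110664528607], [0.0, 531.1196017020263, 248.92838447127832], [0.0, 0.0, 1.0]] [0.514 0.113 1.345] [[0.012, -1.0, 0.006], [-0.998, -0.013, -0.06], [0.06, -0.006, -0.998]]
[0.23182818 0.63346488 0.2238171 ] [ 1.79915009e+02 -7.34828666e-03 -2.01065449e+01] 0.08740248056138222
```

View pics/side0.png

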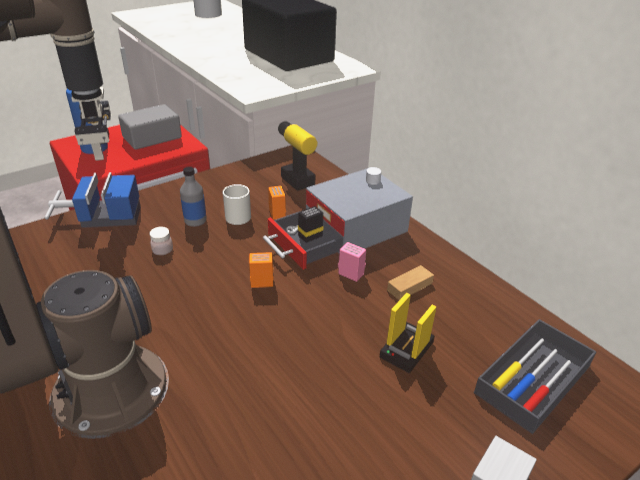

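View pics/top0.png

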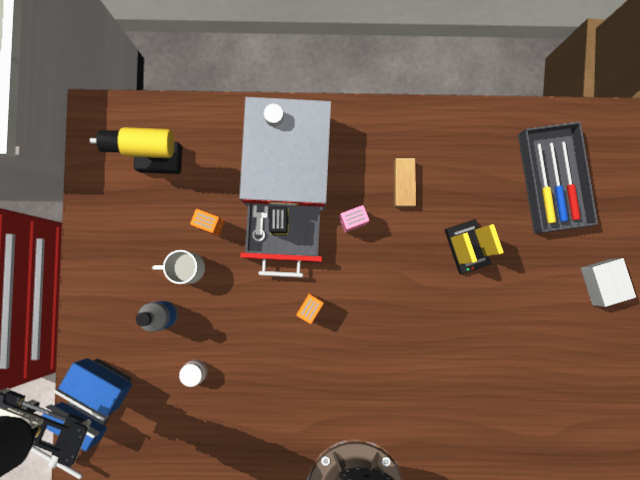

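Side: the black, yellow-banded pack is at (311,224) in the open drawer, and the dock is at (408,335). Top: the pack is at (278,219), the dock at (472,247), the handle at (281,272), and the carton at (405,182).
Possible mistakes for the pack (top pixels): orange (205,221), orange (310,309), pink (354,218), and the drill's own foot (158,157). I choose the black one with the yellow band at (278,219) and will check it in a close crop.

```bash
python3 - <<'E'
import cv2,pickle,numpy as np
d=pickle.load(open('cap0.pkl','rb'))
def c(n,x,y,w,h,s): return cv2.resize(d[n]['img'][y:y+h,x:x+w,::-1],None,fx=s,fy=s,interpolation=cv2.INTER_CUBIC)
a=np.hstack([c('top',235,190,100,75,4),c('top',430,205,100,75,4)])
b=np.hstack([c('side',260,185,100,75,4),c('side',365,290,100,75,4)])
cv2.imwrite('pics/crop0.png',np.vstack([a,b]))
E
```

```text
(no output)
```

View pics/crop0.png

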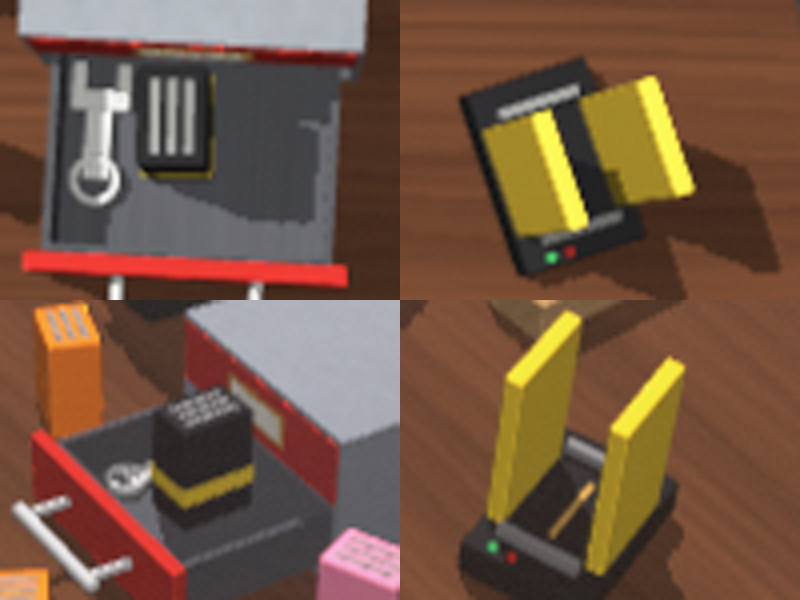

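The crop confirms the black pack with grey vents on top and a yellow band. The wrench lies to its left (+y) in the drawer. The dock's cheeks and lips are clear, and the bay is empty.

```bash
cat >h.py <<'E'
import cv2,numpy as np
def onplane(c,uv,z):
    uv=np.atleast_2d(uv).astype(float); K=c['camera_matrix'];R=c['R'];o=-R.T@c['t']
    w=(R.T@np.linalg.inv(K)@np.c_[uv,np.ones(len(uv))].T).T
    return o+w*((z-o[2])/w[:,2])[:,None]
def tri(a,ua,b,ub):
    P=[c['camera_matrix']@np.c_[c['R'],c['t']] for c in(a,b)]
    X=cv2.triangulatePoints(*P,np.float64(ua).reshape(2,1),np.float64(ub).reshape(2,1))[:,0]; return X[:3]/X[3]
def mask(c,roi,f):
    x,y,w,h=roi; hsv=cv2.cvtColor(c['img'],cv2.COLOR_RGB2HSV).astype(int)
    m=np.zeros(hsv.shape[:2],np.uint8); m[y:y+h,x:x+w]=f(hsv[...,0],hsv[...,1],hsv[...,2])[y:y+h,x:x+w]; return m
def rects(m,amin=8):
    cs=cv2.findContours(m,0,cv2.CHAIN_APPROX_NONE)[0]
    return [cv2.minAreaRect(c) for c in cs if len(c)>=amin]
def cen(m): return np.argwhere(m)[:,::-1].mean(0)
E
python3 - <<'E'
from h import *; import pickle
d=pickle.load(open('cap0.pkl','rb'));T,S=d['top'],d['side']
v=lambda H,s,V:(s<60)&(V>120)
mt=mask(T,(271,207,16,22),v); ms=mask(S,(300,207,24,16),lambda H,s,V:(s<60)&(V>75))
print('vent px',cen(mt),mt.sum(),cen(ms),ms.sum(),'tri',tri(T,cen(mt),S,cen(ms)).round(4), onplane(T,cen(mt),.105).round(4))
print([ (onplane(T,cv2.boxPoints(q),.105)[:,:2].round(4).tolist()) for q in rects(mt)])
y=lambda H,s,V:(H>22)&(H<34)&(s>150)&(V>190)
for n,c,roi in(('T',T,(440,210,70,70)),('S',S,(375,290,70,80))):
    m=mask(c,roi,y); print(n)
    for q in rects(m): print(np.round(q[0],1),np.round(q[1],1),round(q[2],1)); print(onplane(c,cv2.boxPoints(q),.135)[:,:2].round(4).tolist())
red=lambda H,s,V:((H<6)|(H>174))&(s>170)&(V>170)
for q in rects(mask(T,(235,240,95,30),red)): print('front',q,onplane(T,cv2.boxPoints(q),.065)[:,:2].round(4).tolist())
hd=lambda H,s,V:(s<70)&(V>150)
for q in rects(mask(T,(250,258,60,22),hd)): print('handle',q,onplane(T,cv2.boxPoints(q),.042)[:,:2].round(4).tolist())
# cabinet top
ct=lambda H,s,V:(s<60)&(V>100)
for q in rects(mask(T,(225,90,120,112),ct),60): print('cab',q,onplane(T,cv2.boxPoints(q),.125)[:,:2].round(4).tolist())
E
```

```text
vent px [277.59504132 218.62809917] 121 [311.94814815 210.94814815] 135 tri [0.6602 0.1934 0.1076] [[0.6581 0.1951 0.105 ]]
[[[0.6786, 0.1874], [0.6786, 0.1827], [0.6386, 0.1821], [0.6385, 0.1868]], [[0.6785, 0.1968], [0.6785, 0.1944], [0.6361, 0.1937], [0.636, 0.1961]], [[0.6783, 0.2085], [0.6784, 0.2038], [0.6359, 0.2031], [0.6359, 0.2078]]]
T
[469.2 247.1] [30.1  5.7] 70.7
[[0.6251, -0.2286], [0.6296, -0.2408], [0.5648, -0.2632], [0.5604, -0.251]]
[495.7 238.7] [30.4  5.7] 70.8
[[0.6455, -0.2894], [0.6499, -0.3018], [0.5843, -0.3241], [0.5799, -0.3118]]
S
[426.5 314.1] [ 5.1 23.3] 39.3
[[0.5821, -0.3139], [0.6483, -0.2912], [0.6481, -0.3036], [0.5824, -0.3257]]
[400.4 301.9] [ 4.8 23.3] 41.6
[[0.5611, -0.2537], [0.6279, -0.2305], [0.6273, -0.243], [0.5609, -0.2656]]
front ((280.5138244628906, 256.70062255859375), (81.19049835205078, 5.040788173675537), 2.642545223236084) [[0.5678, 0.287], [0.58, 0.2867], [0.5734, 0.0911], [0.5613, 0.0916]]
handle ((280.1679992675781, 268.1190490722656), (44.09628677368164, 15.308038711547852), 1.6365771293640137) [[0.5258, 0.2451], [0.5633, 0.2447], [0.5615, 0.1366], [0.524, 0.1372]]
cab ((284.7865905761719, 149.41212463378906), (87.39796447753906, 102.45509338378906), 2.935673236846924) [[0.7018, 0.2848], [0.943, 0.2776], [0.9353, 0.0733], [0.694, 0.0829]]
cab ((284.5, 91.0), (2.0, 119.0), 90.0) [[0.9567, 0.3217], [0.9608, 0.0432], [0.956, 0.0432], [0.9519, 0.3216]]
```

Request:
arm_command(travel=[[0,0,0.14],[0.85,-0.88,0.14],[0.85,-0.88,0.14],[0.85,-0.88,0.14],[0.85,-0.88,0.14],[0.85,-0.88,0.14],[0.85,-0.88,0.14],[0.85,-0.88,0.14],[0.85,-0.88,0.14],[0.85,-0.88,0.14],[0.85,-0.88,0.14],[0.85,-0.88,0.14],[0.85,-0.88,0.0],[0.85,-0.88,-0.09],[0.85,-0.88,-0.09]], delta_rot=[[0,0,0],[0,0,0.2],[0,0,0.2],[0,0,0.2],[0,0,0.2],[0,0,0.2],[0,0,0.2],[0,0,0.2],[0,0,0.2],[0,0,0.2],[0,0,0.2],[0,0,0.2],[0,0,0.2],[0,0,0.2],[0,0,0.2]], grip=1)

```text
time_s: 1.98
tcp_pos: [0.6539, 0.1931, 0.175]
eef_rot: [179.8, 0.5, -2.1]
contact_force: [-0.1, 0.3, 1.1]
gripper_width: 0.0883
gripper_force: 0.0
```

```bash
python3 - <<'E'
from plant import r,viewer
import cv2,numpy as np
s=r.get_state();print(s['tcp_pos'],s['eef_rot'],s['contact_force'])
a=viewer.capture('side')['img'][150:290,220:400,::-1];b=viewer.capture('top')['img'][150:290,200:380,::-1]
cv2.imwrite('pics/hover.png',cv2.resize(np.hstack([a,b]),None,fx=2.2,fy=2.2,interpolation=cv2.INTER_CUBIC))
E
```

```text
[0.65389844 0.19309547 0.17504175] [179.75409475   0.46492684  -2.09565024] [-0.10788863  0.31434641  1.06528526]
```

View pics/hover.png

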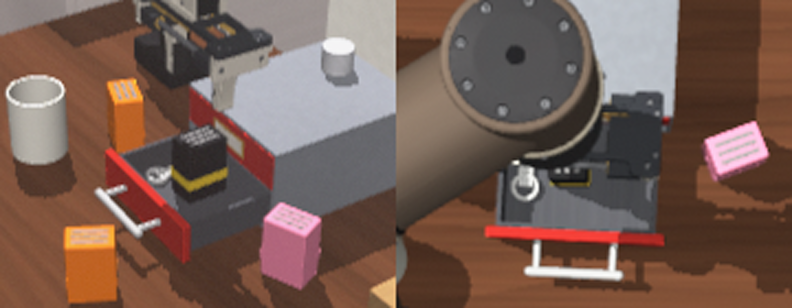

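The gripper hovers over the pack, with the fingers astride it along y (side crop, fingers at about (220,95), pack at (198,160)). I will descend and grip.

Request:
arm_command(travel=[[0,0,-0.06],[0,0,-0.12],[0,0,-0.165],[0,0,-0.184],[0,0,-0.184],[0,0,-0.184]], delta_rot=[[0,0,0],[0,0,0],[0,0,0],[0,0,0],[0,0,0],[0,0,0]])

```text
time_s: 2.82
tcp_pos: [0.658, 0.1945, 0.0896]
eef_rot: [-179.9, -0.1, -2.1]
contact_force: [0.6, -0.6, -0.5]
gripper_width: 0.0877
gripper_force: 0.0
```

Request:
arm_command(travel=[[0,0,0],[0,0,0],[0,0,0],[0,0,0],[0,0,0],[0,0,0],[0,0,0],[0,0,0]], delta_rot=[[0,0,0],[0,0,0],[0,0,0],[0,0,0],[0,0,0],[0,0,0],[0,0,0],[0,0,0]], grip=0, newtons=30)

```text
time_s: 3.82
tcp_pos: [0.6571, 0.194, 0.0876]
eef_rot: [-180.0, -0.0, -2.1]
contact_force: [0.6, 1.3, -0.4]
gripper_width: 0.042
gripper_force: 29.7
```

The width reads 42 mm, so the pack is held. I will lift it and carry it to open bench at (0.52, -0.10), turning it to the dock's heading.

Request:
arm_command(travel=[[0,0,0.06],[0,0,0.16],[0,0,0.26],[0,0,0.32],[-0.07,-0.15,0.32],[-0.14,-0.3,0.32],[-0.2,-0.44,0.3],[-0.25,-0.54,0.25],[-0.274,-0.588,0.18],[-0.274,-0.588,0.1],[-0.274,-0.588,0.03],[-0.274,-0.588,-0.015],[-0.274,-0.588,-0.025],[-0.274,-0.588,-0.025],[-0.274,-0.588,-0.03],[-0.274,-0.588,-0.035],[-0.274,-0.588,-0.04],[-0.274,-0.588,-0.042],[-0.274,-0.588,-0.042]], delta_rot=[[0,0,0],[0,0,0],[0,0,0],[0,0,0],[0,0,0.07],[0,0,0.14],[0,0,0.2],[0,0,0.231],[0,0,0.231],[0,0,0.231],[0,0,0.231],[0,0,0.231],[0,0,0.231],[0,0,0.231],[0,0,0.231],[0,0,0.231],[0,0,0.231],[0,0,0.231],[0,0,0.231]])

```text
time_s: 6.2
tcp_pos: [0.5204, -0.1, 0.0676]
eef_rot: [180.0, -0.1, 18.7]
contact_force: [-3.1, 1.0, 5.6]
gripper_width: 0.0419
gripper_force: 29.7
```

Request:
arm_command(travel=[[0,0,0],[0,0,0],[0,0,0],[0,0,0],[0,0,0.05],[0,0,0.13],[0,0,0.13],[0,0,0.13],[0,0,0.13],[0,0,0.13],[0,0,0.13],[0,0,0.13],[0,0,0.13],[0,0,0.13],[0,0,0.13],[0,0,0.13],[0,0,0.13]], delta_rot=[[0,0,0],[0,0,0],[0,0,0],[0,0,0],[0,0,0],[0,0,0],[0,0,-0.11],[0,0,-0.22],[0,0,-0.33],[0,0,-0.44],[0,0,-0.55],[0,0,-0.66],[0,0,-0.77],[0,0,-0.88],[0,0,-1],[0,0,-1],[0,0,-1]], grip=1)

```text
time_s: 8.32
tcp_pos: [0.52, -0.1001, 0.1317]
eef_rot: [180.0, -0.0, -71.1]
contact_force: [0.2, 0.0, 0.0]
gripper_width: 0.0876
gripper_force: 0.0
```

```bash
python3 - <<'E'
from plant import r,viewer
import cv2,numpy as np
s=r.get_state();print(s['tcp_pos'],s['eef_rot'],s['contact_force'],s['joints'])
a=viewer.capture('side')['img'][200:380,290:470,::-1];b=viewer.capture('top')['img'][190:370,330:510,::-1]
cv2.imwrite('pics/rg.png',cv2.resize(np.hstack([a,b]),None,fx=2.2,fy=2.2,interpolation=cv2.INTER_CUBIC))
E
```

```text
[ 0.51997263 -0.10014649  0.13165183] [ 1.79998226e+02 -1.46666375e-03 -7.10716674e+01] [0.17990871 0.03666002 0.03820461] [ 1.03355741e+01  1.16425911e+01 -2.49613267e+01  2.13666142e-03
 -5.33976175e+01  8.59148451e+00]
```

View pics/rg.png

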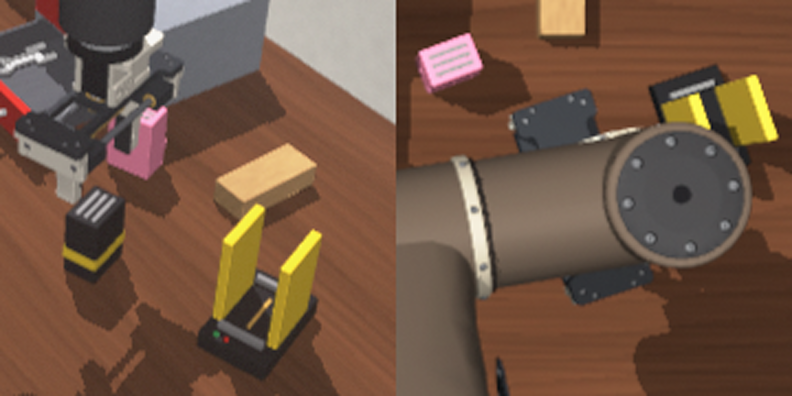

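The pack stands upright on the bench (side crop (95,230)). The fingers are turned to straddle its 60 mm length and the dock's bay is clear. I will descend and regrip.

Request:
arm_command(travel=[[0,0,-0.05],[0,0,-0.1],[0,0,-0.124],[0,0,-0.124],[0,0,-0.124]], delta_rot=[[0,0,0],[0,0,0],[0,0,0],[0,0,0],[0,0,0]])

```text
time_s: 9.05
tcp_pos: [0.5206, -0.1001, 0.0704]
eef_rot: [-179.9, -0.0, -71.3]
contact_force: [-0.3, -0.1, -0.0]
gripper_width: 0.0876
gripper_force: 0.0
```

Request:
arm_command(travel=[[0,0,0],[0,0,0],[0,0,0],[0,0,0],[0,0,0],[0,0,0],[0,0,0]], delta_rot=[[0,0,0],[0,0,0],[0,0,0],[0,0,0],[0,0,0],[0,0,0],[0,0,0]], grip=0, newtons=30)

```text
time_s: 9.93
tcp_pos: [0.5204, -0.1001, 0.0699]
eef_rot: [-180.0, -0.0, -71.3]
contact_force: [0.9, 0.4, 4.2]
gripper_width: 0.0598
gripper_force: 29.8
```

Request:
arm_command(travel=[[0,0,0.06],[0,0,0.16],[0,0,0.26],[0,0,0.3],[0.04,-0.09,0.32],[0.09,-0.19,0.32],[0.14,-0.29,0.31],[0.169,-0.355,0.3],[0.169,-0.355,0.3],[0.169,-0.355,0.3],[0.169,-0.355,0.3]], delta_rot=[[0,0,0],[0,0,0],[0,0,0],[0,0,0],[0,0,0],[0,0,0],[0,0,0],[0,0,0],[0,0,0],[0,0,0],[0,0,0]])

```text
time_s: 11.3
tcp_pos: [0.6041, -0.2767, 0.2196]
eef_rot: [180.0, 0.0, -71.3]
contact_force: [-0.5, 0.2, -3.9]
gripper_width: 0.0599
gripper_force: 29.9
```

```bash
python3 - <<'E'
from plant import r,viewer
import cv2,numpy as np,pickle
from h import *
s=r.get_state();print(s['tcp_pos'],s['eef_rot'],s['contact_force'])
d={n:viewer.capture(n) for n in('side','top')};pickle.dump(d,open('cap1.pkl','wb'))
a=d['side']['img'][230:390,330:490,::-1]
cv2.imwrite('pics/dk.png',cv2.resize(a,None,fx=3.7,fy=3.7,interpolation=cv2.INTER_CUBIC))
# triangulated cheek-top heights from start pictures
c=pickle.load(open('cap0.pkl','rb'))
for t,q in(((469.2,247.1),(400.4,301.9)),((495.7,238.7),(426.5,314.1))): print('cheek',tri(c['top'],t,c['side'],q).round(4))
E
```

```text
[ 0.60406911 -0.27674029  0.21961765] [ 1.79985868e+02  2.84567130e-02 -7.12647343e+01] [-0.5188937   0.21507561 -3.91925353]
cheek [ 0.5953 -0.2467  0.1328]
cheek [ 0.6155 -0.3076  0.1334]
```

View pics/dk.png

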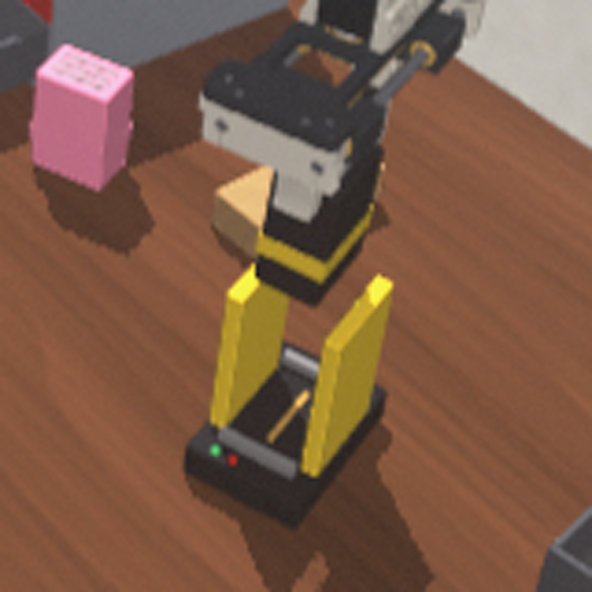

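The pack hangs upright above the bay, aligned with it (pack foot at about (310,290), bay between the cheeks at (240,290) and (365,300)). Cheek tops triangulate to 0.133, against 0.135 in the text. I will lower it into the bay.

Request:
arm_command(travel=[[0,0,-0.03],[0,0,-0.06],[0,0,-0.08],[0,0,-0.1],[0,0,-0.12],[0,0,-0.14],[0,0,-0.16],[0,0,-0.18],[0,0,-0.2],[0,0,-0.22],[0,0,-0.23],[0,0,-0.23]], delta_rot=[[0,0,0],[0,0,0],[0,0,0],[0,0,0],[0,0,0],[0,0,0],[0,0,0],[0,0,0],[0,0,0],[0,0,0],[0,0,0],[0,0,0]])

```text
time_s: 12.9
tcp_pos: [0.6043, -0.2776, 0.1042]
eef_rot: [180.0, 0.0, -71.3]
contact_force: [-0.6, 0.8, -2.6]
gripper_width: 0.0597
gripper_force: 29.9
```

Lateral forces are negligible. Now the last 9–10 mm, slowly.

Request:
arm_command(travel=[[0,0,-0.006],[0,0,-0.01],[0,0,-0.014],[0,0,-0.018],[0,0,-0.021],[0,0,-0.021]], delta_rot=[[0,0,0],[0,0,0],[0,0,0],[0,0,0],[0,0,0],[0,0,0]])

```text
time_s: 13.65
tcp_pos: [0.6047, -0.2778, 0.0956]
eef_rot: [-180.0, -0.1, -71.3]
contact_force: [-2.4, 0.6, 6.5]
gripper_width: 0.0599
gripper_force: 29.9
```

Request:
arm_command(travel=[[0,0,0],[0,0,0],[0,0,0],[0,0,0],[0,0,0],[0,0,0.06],[0,0,0.16],[0,0,0.26],[0,0,0.34],[-0.1,0.03,0.34],[-0.2,0.06,0.34],[-0.25,0.1,0.34],[-0.25,0.1,0.34]], delta_rot=[[0,0,0],[0,0,0],[0,0,0],[0,0,0],[0,0,0],[0,0,0],[0,0,0],[0,0,0.0],[0,0,0.1],[0,0,0.2],[0,0,0.3],[0,0,0.4],[0,0,0.5]], grip=1)

```text
time_s: 15.28
tcp_pos: [0.4778, -0.2268, 0.2653]
eef_rot: [-179.9, -0.1, -26.0]
contact_force: [0.9, -0.2, 0.2]
gripper_width: 0.0878
gripper_force: 0.0
```

```bash
python3 - <<'E'
from plant import r,viewer
import cv2,numpy as np,pickle
from h import *
s=r.get_state();print(s['tcp_pos'],s['eef_rot'],s['contact_force'])
d={n:viewer.capture(n) for n in('side','top')};T,S=d['top'],d['side']
a=S['img'][200:380,230:470,::-1];b=T['img'][190:370,235:515,::-1]
cv2.imwrite('pics/seat.png',np.hstack([cv2.resize(a,None,fx=1.6,fy=1.6),cv2.resize(b,(410,288))]))
org=lambda H,s,V:(H>4)&(H<18)&(s>180)&(V>200)
for n,c,roi in(('T',T,(290,285,45,45)),('S',S,(240,245,45,50))):
    print(n,[(np.round(q[0],1),np.round(q[1],1),onplane(c,cv2.boxPoints(q),.085)[:,:2].round(3).tolist()) for q in rects(mask(c,roi,org))])
red=lambda H,s,V:((H<6)|(H>174))&(s>170)&(V>170)
for q in rects(mask(T,(235,240,95,30),red)): print('front',onplane(T,cv2.boxPoints(q),.065)[:,:2].round(4).tolist())
hd=lambda H,s,V:(s<70)&(V>150)
for c,roi in((T,(255,266,55,14)),(S,(258,228,35,35))):
    m=mask(c,roi,hd); print('bar px',[(np.round(q[0],1),np.round(q[1],1)) for q in rects(m)])
    for q in rects(m): print(onplane(c,cv2.boxPoints(q),.0445)[:,:2].round(4).tolist())
E
```

```text
[ 0.47782827 -0.226803    0.2652958 ] [-1.79943485e+02 -1.00415381e-01 -2.59749990e+01] [ 0.8517718  -0.21869279  0.17681123]
T [(array([309.4, 308.5]), array([17.5, 25.4]), [[0.433, 0.151], [0.484, 0.12], [0.463, 0.085], [0.412, 0.115]])]
S [(array([260., 258.]), array([10., 22.]), [[0.433, 0.148], [0.48, 0.116], [0.459, 0.081], [0.413, 0.112]]), (array([268.5, 253. ]), array([2., 5.]), [[0.472, 0.127], [0.483, 0.12], [0.478, 0.113], [0.468, 0.12]])]
front [[0.5685, 0.2868], [0.5805, 0.2865], [0.5734, 0.0911], [0.5614, 0.0916]]
bar px [(array([280., 271.]), array([10., 44.]))]
[[0.5481, 0.245], [0.5494, 0.1374], [0.525, 0.1371], [0.5237, 0.2446]]
bar px [(array([277. , 243.5]), array([30.4, 12. ])), (array([289.5, 230. ]), array([4., 5.]))]
[[0.5241, 0.2385], [0.5657, 0.2607], [0.5615, 0.1411], [0.522, 0.1224]]
[[0.6067, 0.2365], [0.6187, 0.2285], [0.6079, 0.2119], [0.5959, 0.2198]]
```

View pics/seat.png

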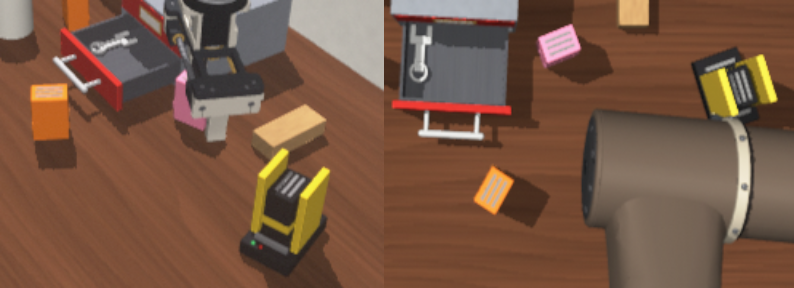

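The pack is seated upright between the cheeks (side crop (290,190)). The drawer is empty of the pack, with the handle bar at (75,72), and the orange block stands clear. Next I will shut the fingers and come down in front of the bar.

Request:
arm_command(travel=[[0.03,0.1,0],[0.03,0.2,0],[0.03,0.3,0],[0.03,0.4,0],[0.03,0.5,0],[0.03,0.6,0],[0.03,0.7,0],[0.03,0.8,0],[0.03,0.855,0],[0.03,0.855,0],[0.03,0.855,-0.1],[0.03,0.855,-0.2],[0.03,0.855,-0.3],[0.03,0.855,-0.38],[0.03,0.855,-0.43],[0.03,0.855,-0.43],[0.03,0.855,-0.43]], delta_rot=[[0,0,0.05],[0,0,0.1],[0,0,0.15],[0,0,0.2],[0,0,0.25],[0,0,0.27],[0,0,0.27],[0,0,0.27],[0,0,0.27],[0,0,0.27],[0,0,0.27],[0,0,0.27],[0,0,0.27],[0,0,0.27],[0,0,0.27],[0,0,0.27],[0,0,0.27]], grip=0)

```text
time_s: 17.5
tcp_pos: [0.4953, 0.1999, 0.0501]
eef_rot: [-180.0, -0.1, -2.1]
contact_force: [-1.2, 0.4, -0.1]
gripper_width: 0.0005
gripper_force: 0.0
```

Request:
arm_command(travel=[[0.02,0,0],[0.04,-0.001,0],[0.06,-0.002,0],[0.08,-0.003,0],[0.1,-0.004,0],[0.12,-0.004,0],[0.14,-0.005,0],[0.16,-0.006,0],[0.18,-0.007,0],[0.2,-0.007,0],[0.22,-0.008,0],[0.235,-0.009,0],[0.235,-0.009,0]], delta_rot=[[0,0,0],[0,0,0],[0,0,0],[0,0,0],[0,0,0],[0,0,0],[0,0,0],[0,0,0],[0,0,0],[0,0,0],[0,0,0],[0,0,0],[0,0,0]])

```text
time_s: 19.12
tcp_pos: [0.6128, 0.1954, 0.0492]
eef_rot: [-180.0, -0.0, -2.0]
contact_force: [0.1, 0.0, 0.1]
gripper_width: 0.0004
gripper_force: 0.0
```

Request:
arm_command(travel=[[0.008,0,0],[0.016,0,0],[0.022,-0.001,0],[0.028,-0.001,0],[0.034,-0.001,0],[0.034,-0.001,0]], delta_rot=[[0,0,0],[0,0,0],[0,0,0],[0,0,0],[0,0,0],[0,0,0]])

```text
time_s: 19.88
tcp_pos: [0.6295, 0.1949, 0.0492]
eef_rot: [-180.0, -0.0, -2.0]
contact_force: [-0.0, 0.3, 0.2]
gripper_width: 0.0006
gripper_force: 0.0
```

No force shows, so I will look.

```bash
python3 - <<'E'
from plant import r,viewer
import cv2,numpy as np
a=viewer.capture('side')['img'][160:290,220:400,::-1];b=viewer.capture('top')['img'][160:290,200:380,::-1]
cv2.imwrite('pics/push.png',cv2.resize(np.hstack([a,b]),None,fx=2.2,fy=2.2,interpolation=cv2.INTER_CUBIC))
E
```

```text
(no output)
```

View pics/push.png

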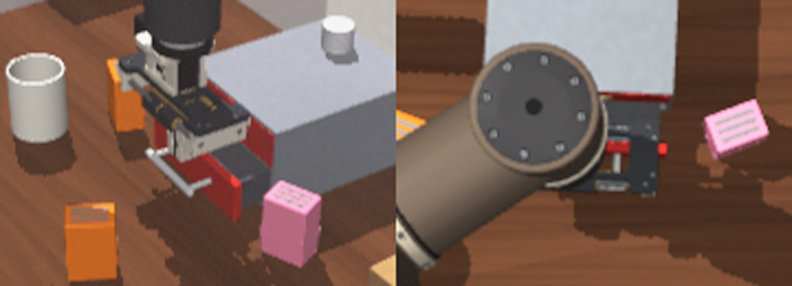

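```bash
python3 - <<'E'
from plant import r,viewer
from h import *
T,S=viewer.capture('top'),viewer.capture('side')
s=r.get_state();print(s['tcp_pos'],s['contact_force'],s['joint_torque'])
red=lambda H,s,V:((H<6)|(H>174))&(s>170)&(V>170)
for q in rects(mask(T,(235,212,95,40),red),5): print('front',np.round(q[0],1),np.round(q[1],1),onplane(T,cv2.boxPoints(q),.065)[:,:2].round(4).tolist())
# handle bar ends seen in side view crop: (150,152)->(190,192), (210,182)
hd=lambda H,s,V:(s<60)&(V>140)
for q in rects(mask(S,(284,224,34,28),hd),5): print('bar',np.round(q[0],1),np.round(q[1],1),onplane(S,cv2.boxPoints(q),.0445)[:,:2].round(4).tolist())
a=S['img'][190:260,270:350,::-1]; cv2.imwrite('pics/push2.png',cv2.resize(a,None,fx=8,fy=8,interpolation=cv2.INTER_CUBIC))
E
```

```text
[0.62905509 0.19491245 0.04923114] [ 1.39064687 -0.58264951  0.46875822] [-2.93402933e-02 -6.18096185e+01  2.37188619e+01  5.59111699e+00
  9.13081644e-02  1.23888308e-04]
front [320.5 227. ] [4. 3.] [[0.6486, 0.0973], [0.6487, 0.09], [0.639, 0.0899], [0.6389, 0.0972]]
bar [308.5 228.5] [ 9. 17.] [[0.6493, 0.2325], [0.6907, 0.205], [0.6647, 0.1682], [0.6242, 0.1951]]
bar [300.5 235. ] [30.4 12. ] [[0.6017, 0.2368], [0.646, 0.2595], [0.6377, 0.1373], [0.5958, 0.1183]]
```

View pics/push2.png

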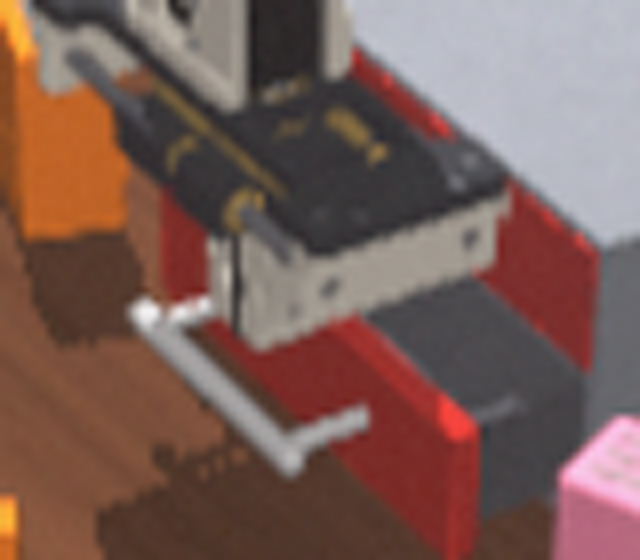

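The drawer has moved about 75 mm in, to roughly 45 mm open, with the front edge at top row 227 and the bar at side (287,229)–(307,248). The fingers have ended up between the bar and the front. I will lift out and come down lower in front of the bar, where the body stays clear of the cabinet.

Request:
arm_command(travel=[[0,0,0.05],[0,0,0.12],[-0.06,0,0.12],[-0.12,0,0.12],[-0.12,0,0.12],[-0.12,0,0.05],[-0.12,0,-0.02],[-0.12,0,-0.035],[-0.12,0,-0.035]], delta_rot=[[0,0,0],[0,0,0],[0,0,0],[0,0,0],[0,0,0],[0,0,0],[0,0,0],[0,0,0],[0,0,0]])

```text
time_s: 21.2
tcp_pos: [0.5695, 0.1949, 0.0317]
eef_rot: [180.0, 0.0, -2.0]
contact_force: [0.0, 0.0, -0.0]
gripper_width: 0.0002
gripper_force: 0.0
```

```bash
python3 - <<'E'
from plant import r,viewer
import cv2,numpy as np
a=viewer.capture('side')['img'][180:280,250:370,::-1];b=viewer.capture('top')['img'][190:290,230:350,::-1]
cv2.imwrite('pics/push3.png',cv2.resize(np.hstack([a,b]),None,fx=3.3,fy=3.3,interpolation=cv2.INTER_CUBIC))
E
```

```text
(no output)
```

View pics/push3.png

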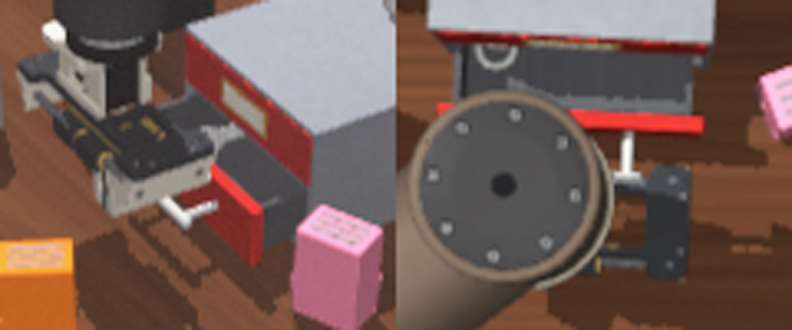

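The gripper is now in front of the bar, and the drawer front is at top row 227 (crop (640,123)). I will push in short steps, watching the force.

Request:
arm_command(travel=[[0.01,0,0],[0.02,-0.001,0],[0.03,-0.001,0],[0.04,-0.001,0],[0.05,-0.002,0],[0.06,-0.002,0]], delta_rot=[[0,0,0],[0,0,0],[0,0,0],[0,0,0],[0,0,0],[0,0,0]])

```text
time_s: 22.05
tcp_pos: [0.5991, 0.1937, 0.0316]
eef_rot: [180.0, 0.0, -2.0]
contact_force: [-1.5, -0.3, 1.1]
gripper_width: 0.0003
gripper_force: 0.6
```

```bash
cat >m.py <<'E'
from plant import r,viewer
from h import *
T=viewer.capture('top'); s=r.get_state();print(s['tcp_pos'].round(4),s['contact_force'].round(1))
red=lambda H,s,V:((H<6)|(H>174))&(s>170)&(V>170)
for q in rects(mask(T,(235,190,95,60),red),5): print('red',np.round(q[0],1),np.round(q[1],1),onplane(T,cv2.boxPoints(q),.065)[:,:2].round(4).tolist())
E
python3 m.py
```

```text
[0.5998 0.1938 0.0316] [1.7 0.6 0.2]
red [308.4 222.7] [29.1  4.6] [[0.6492, 0.1582], [0.6604, 0.1579], [0.6583, 0.0875], [0.6472, 0.0879]]
```

The bar is being pushed now: front outer face at about 0.651, roughly 36 mm still open.

Request:
arm_command(travel=[[0.01,0,0],[0.02,-0.001,0],[0.03,-0.001,0],[0.04,-0.001,0],[0.05,-0.002,0],[0.058,-0.002,0],[0.058,-0.002,0]], delta_rot=[[0,0,0],[0,0,0],[0,0,0],[0,0,0],[0,0,0],[0,0,0],[0,0,0]])

```text
time_s: 22.98
tcp_pos: [0.6286, 0.193, 0.0318]
eef_rot: [-180.0, -0.0, -2.0]
contact_force: [1.0, -0.7, 1.1]
gripper_width: 0.0004
gripper_force: 0.0
```

```bash
python3 m.py
```

```text
[0.6286 0.193  0.0318] [ 0.1 -0.4  1.1]
red [314.5 211.5] [1. 3.] [[0.6825, 0.1122], [0.6826, 0.105], [0.6801, 0.1049], [0.68, 0.1122]]
red [305.5 211. ] [7. 0.] [[0.6824, 0.1219], [0.6824, 0.1219], [0.6821, 0.1389], [0.6821, 0.1389]]
```

Request:
arm_command(travel=[[0.004,0,0],[0.008,0,0],[0.012,0,0],[0.016,0,0],[0.016,0,0]], delta_rot=[[0,0,0],[0,0,0],[0,0,0],[0,0,0],[0,0,0]])

```text
time_s: 23.65
tcp_pos: [0.6348, 0.1927, 0.0316]
eef_rot: [180.0, 0.1, -2.0]
contact_force: [-6.9, 1.7, 5.2]
gripper_width: 0.0002
gripper_force: 3.5
```

Request:
arm_command(travel=[[0.003,0,0],[0.006,0,0],[0.006,0,0]], delta_rot=[[0,0,0],[0,0,0],[0,0,0]])

```text
time_s: 24.02
tcp_pos: [0.6351, 0.1926, 0.0316]
eef_rot: [179.9, 0.4, -2.0]
contact_force: [-17.8, 4.2, 13.7]
gripper_width: 0.0004
gripper_force: 9.1
```

Hard stop: the force rose to 18 N with no travel, well above the 8 N catch, so the drawer is home. I will back off, lift clear, and measure from both views.

Request:
arm_command(travel=[[-0.02,0,0],[-0.06,0,0],[-0.1,0,0],[-0.12,0,0.1],[-0.14,0,0.22],[-0.2,0,0.34],[-0.26,-0.1,0.44],[-0.32,-0.2,0.5],[-0.36,-0.3,0.5],[-0.36,-0.4,0.5],[-0.36,-0.4,0.5]], delta_rot=[[0,0,0],[0,0,0],[0,0,0],[0,0,0],[0,0,0],[0,0,0],[0,0,0],[0,0,0],[0,0,0],[0,0,0],[0,0,0]])

```text
time_s: 25.4
tcp_pos: [0.4586, -0.0101, 0.2826]
eef_rot: [-180.0, -0.2, -2.3]
contact_force: [-0.7, 0.5, 0.1]
gripper_width: 0.0002
gripper_force: 0.0
```

```bash
python3 m.py; python3 - <<'E'
from plant import r,viewer
from h import *; import pickle
o=pickle.load(open('cap0.pkl','rb'));T,S=viewer.capture('top'),viewer.capture('side')
hd=lambda H,s,V:(s<70)&(V>150)
for q in rects(mask(T,(255,216,55,25),hd)): print('bar',np.round(q[0],1),onplane(T,cv2.boxPoints(q),.0445)[:,:2].round(4).tolist())
# pack vents in bay
v=lambda H,s,V:(s<60)&(V>110)
mt=mask(T,(474,230,20,25),v);ms=mask(S,(395,300,25,25),v)
print(mt.sum(),ms.sum(),onplane(T,cen(mt),.11).round(4),onplane(S,cen(ms),.11).round(4) if ms.any() else '',tri(T,cen(mt),S,cen(ms)).round(4))
# change of bystanders against first picture
for n,c,roi in(('mug',T,(150,245,60,45)),('oil',T,(130,295,50,40)),('carton',T,(388,150,35,62))):
    x,y,w,h=roi;print(n,np.abs(c['img'][y:y+h,x:x+w].astype(int)-o['top']['img'][y:y+h,x:x+w]).mean().round(2))
E
```

```text
[ 0.459  -0.0088  0.2823] [1.2 1.  0.2]
red [248. 205.] [ 4. 10.] [[0.6998, 0.2821], [0.7001, 0.2579], [0.6903, 0.2577], [0.69, 0.2819]]
bar [283.  221.5] [[0.6711, 0.24], [0.6725, 0.1318], [0.6454, 0.1314], [0.644, 0.2395]]
105 77 [[ 0.6048 -0.2774  0.11  ]] [[ 0.6074 -0.2769  0.11  ]] [ 0.6054 -0.2775  0.1114]
mug 1.22
oil 0.98
carton 1.26
```

The bar has travelled 120 mm, so the drawer is home. The pack's vents are at (0.605, -0.277, 0.111), which is the bay centre at seated height, and the bystanders are unchanged. Handing in.

```bash
python3 -c "
from plant import close_job
print(close_job())"
```

```text
the job is handed in; nothing more can be done
None
```

The battery pack stands upright at the centre of the charging bay, the drawer is pushed home past its catch, the mug, oil bottle and carton are unmoved, and the job is handed in at about 25 s; no verdict came back.

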